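# Hang a new label roll on the printer's roll stand

### The job

Load the label printer: take the loose spindle, run its bar right through the core of the large label roll that stands on its rim on the desk, lift the roll on the bar, and set the spindle down in both slots of the roll stand at the back of the printer, so that the roll hangs on it between the two cheeks. The labels are thermal paper that marks when pressed, so do not touch the roll itself with the gripper or arm. Leave everything else on the desk where it is.

Things in the scene. Friction and masses are not known exactly. Their poses are not given: they have to be found in the camera images.
- roll_center (a point): Centre of the label roll, white paper on a brown cardboard core, the one roll that stands on its rim: 84 mm diameter, 57 mm wide, through bore 26 mm diameter, about 0.24 kg. Own y axis: along the bore, which is level, 41 mm above the desk. The bore's ends are alike. The rim is faintly faceted, so the roll stays put, but a push of 0.5 N can move it.
- spindle_grip (a point): Centre of the spindle's grip, a flat black block 50 mm long, 16 wide, 30 high, its centre 15 mm above the desk. The spindle, 0.09 kg, lies loose. Own x: from the grip to the bar's tip; own z: up as it lies. From 25 to 29 mm along x is a stop flange 40 mm wide and 36 high, then the bar. Grip, flange and bar are flush underneath: the bar's axis runs 9 mm below this point.
- bar_mid (a point): Middle of the spindle's square aluminium bar, on its axis: 83 mm from the centre of the grip along own x and 9 mm lower. The bar is 12 x 12 mm and reaches from 54 mm behind this point (flange face) to 54 mm ahead of it (tip; the last 2 mm are 8 x 8 mm). Same axes as the grip.
- cradle (a point): On the fixed roll stand, midway between its two upright steel cheeks, where the axis of a seated bar runs, 68 mm above the desk. Own y: from slot to slot (the bar lies along it, either way round); own x: towards the printer. The cheeks are 5 mm thick, 56 mm wide, 38 to 43 mm either side of this point along y. Base plate 110 x 150 x 6 mm.
- slot (a point): Floor of the slot in the cheek on own +y side of the stand, 62 mm above the desk, 40.5 mm from the middle; the other cheek has the same at -y. Slots are open at the top and 16 mm wide; flared lips widen them from 76 mm above the desk to about 36 mm at 91 mm above the desk, the stand's highest point. Same axes as the cradle point.
- printer_top (a point): Centre of the top of the fixed label printer, 145 mm above the desk; the printer is 200 mm along own x and 150 mm along own y, its rear 135 mm from the stand's middle. Same axes as the cradle point.
- radio: Black hand-held radio upright in its desk charger: charger 80 x 56 mm and 40 mm high, radio to 145 mm, aerial to 200 mm. Origin: centre of its underside. Loose, to be left alone. It stands about 100 mm from the label roll's centre, off one end of the bore (either end), and leaves no room for a hand there.
- notes: Yellow sticky-note pad 76 x 76 x 12 mm lying flat off the other end of the label roll. Origin: centre of its underside. Loose, to be left alone.
- till_roll: Smaller paper roll lying flat on its side: 76 mm diameter, 57 mm high, hole 14 mm. Origin: centre of its underside. Not wanted here, to be left alone.
- tape: Black desk tape dispenser 150 x 62 x 88 mm. Origin: centre of its underside; long along own x. To be left alone.
- stapler: Black stapler 145 x 34 mm, 48 mm high, on the desk in front of the stand. Origin: centre of its underside; long along own x. To be left alone.
- mug: White mug 80 mm diameter, 95 mm high, handle to own +y. Origin: centre of its underside. To be left alone.
Mind the look-alikes: they are no part of the job. What is shaped like the part that bears roll_center but orange or red is not meant.

How it is judged:
By the outcome, as a careful person would: the job done as asked, in the order asked, and still so for the second after the job is handed in, with the robot touching nothing.
It also fails if it takes over 54 s, if anything falls off the work surface, if the arm or the gripper's body presses on something with over 40 N, if the wrist force passes 120 N, or if a joint passes its speed limit or range.

### The arm

A 6-joint arm with a two-finger parallel gripper is mounted at the origin on the work surface. World frame = base frame: x ahead of the robot, y to its left, z up, the work surface at z = 0. Lengths are in m, angles in degrees, forces in N, time in s.
With the tool pointing down it reaches from about 0.275 to 0.75 m from the base axis. Payload 10.2 kg.
Tool frame: the origin (TCP) lies at the very end of the fingers, on their centre line; the grasp point (between the pads) lies pinch_z behind it (pinch_z is the distance from the TCP to the grasp point, in m); z points along the fingers, y is the line along which they close (so a half turn about z gives the same grasp; the last joint's range is limited). The gripper opens to 85 mm and grips with 20 to 120 N. Pads are 22 mm wide; open, the fingers measure 114 mm over their backs; the gripper's body (76 mm by 85 mm) begins 54 mm behind the grasp point. The pads swing forward as they close: fully open they stand 13 mm farther back than shut.
Start: joints at [-79.378, 17.928, 85.812, -0, 76.261, -12.8], TCP at [0.209, -0.482, 0.197] pointing down, gripper open.
Joint ranges: [-168.41, 168.41], [-55.51, 124.54], [10.69, 146.95], [-70.63, 250.63], [1, 178], [-165.06, 165.06]. Speed limits (degrees/s): [136.94, 136.94, 172.46, 180, 180, 180].

### API

Orientations are given as a 3x3 rotation matrix whose columns are the frame's x, y, z axes.
In Python, from rig import observe, read_camera, camera_params, job_done, pinch_z gives the robot as it stands.
- The arm moves only by the tool drive_tool, never from a script. Its argument "motion" is a list that holds one entry, the list of rows, each a list of 7 numbers: the shift along the tool's x, y, z in cm, then the turn, a rotation vector about the tool's x, y, z in rad, then the finger opening in cm, from 0 to 8.54. In form: [[[tx, ty, tz, wx, wy, wz, fingers], ...]]. A call has 1 to 5 rows; each row is the pose to reach, as a shift and turn from the pose commanded when the call began, along the tool's axes at that moment; what a row does not reach only later rows make up. A row lasts 1/8 s, in which the tool goes at most 62.5 mm and 10.7 degrees, less where a joint would pass 70% of its speed; a pose out of reach is approached as far as the arm can. A call with a gripper value outside its range is refused whole. The fingers move at their own pace and stop on an object; "squeeze" is the grip in N (left out, the last holds). Time passes only in rows, so rows that repeat a pose let the fingers close. It gives the time, the measured TCP pose, the force, the opening and the grip force at its end, in the units of the state.
- observe(): the state, without advancing time (a new reading comes with each control period).
- read_camera(name): name is "side" or "top" or "wrist"; returns the picture (384x512x3 uint8, red, green, blue); there is no depth.
- camera_params(name): a dict with "fovy" (degrees; the focal length in pixels is half the picture's height over the tangent of half this angle, whatever the lens; pixels are square), "cx", "cy" (the principal point, pixels), "k1" (the pictures are not rectified: a ray, as slopes to the right and down, at radius r is drawn at 1 + k1 r^2 times it, then the intrinsics apply), "cam_to_world" (4x4, takes a point from camera to world coordinates). Camera axes: x right, y up, looking along -z (the intrinsics and any distortion apply to the point x, -y, -z); pixel columns grow to the right and rows downward; lengths in m; the calibration is good to about 2 mm. A picture is of the moment at which its call begins: read the wrist's pose just before it. camera_params takes no time and is no camera call; for the wrist camera it gives the pose at the moment of the call.
- job_done(): hands the job in; it is judged then, once.
The state is a dict: "time": time; "joint_positions": joint angles; "joint_velocities": joint speeds; "tau": joint torques, N m; "position": TCP position; "orientation": TCP orientation; "force": force on the tool from outside, world axes, zero at the start; "moment": the same for the moment, N m; "finger_gap": opening from 0.0 (shut) to 1.0 (fully open); "gripper_force": force on a finger pad.
Only numpy, scipy, OpenCV 4.12 (cv2) and the standard library are available. Lean on these libraries where they do the work, as an engineer would, in place of code of your own. Each camera call takes 0.05 s, during which the arm holds its last target. There are 200 camera calls.

## Working session

There is one attempt and no reset: what is moved stays moved. The work goes in short steps, Python scripts to look and compute and a tool call to move; the robot and the scene stay as the last step left them, time stands still between calls to the robot, and variables do not carry over. Pictures are saved under pics/ and viewed, at most 10 in all, crops included, and the job is handed in when it is done.

Besides the shell and the picture viewer there is one more tool, called as name(argument=value, ...) on one line, values as JSON. drive_tool: Moves the arm, as the interface text tells. Its arguments: {"type":"object","properties":{"motion":{"type":"array","items":{"type":"array","items":{"type":"array","items":{"type":"number"}}}},"squeeze":{"type":"number"}},"required":["motion"]}

```bash
mkdir -p pics; python3 - <<'E'
from rig import *
import cv2,numpy as np
for n in("top","side"):
    cv2.imwrite(f"pics/{n}0.png",cv2.resize(read_camera(n)[:,:,::-1],(800,600),interpolation=cv2.INTER_CUBIC))
    p=camera_params(n);print(n,p["fovy"],p["cx"],p["cy"],p["k1"]);print(np.round(p["cam_to_world"],3))
s=observe();print(pinch_z,s);print(camera_params("wrist"))
E
```

```text
top 54.63695787769415 253.8892948371405 188.8050292129633 -0.10397539571738143
[[-0.025  0.988 -0.15   0.426]
 [-1.    -0.025 -0.     0.073]
 [-0.004  0.15   0.989  1.079]
 [ 0.     0.     0.     1.   ]]
side 46.10127760670017 261.7827009325505 186.02953910860106 -0.043451604107116876
[[ 0.996  0.061 -0.071  0.475]
 [-0.094  0.671 -0.736 -0.781]
 [ 0.003  0.739  0.673  0.911]
 [ 0.     0.     0.     1.   ]]
0.0187 {'time': 0.1, 'joint_positions': array([-7.93776233e+01,  1.79561864e+01,  8.58480271e+01,  2.41441058e-03,
        7.62615940e+01, -1.27995339e+01]), 'joint_velocities': array([-0.1029369 , -0.03354679, -0.0719072 ,  0.07398354, -0.0486092 ,
       -0.07664611]), 'tau': array([ 2.70706114e-03, -4.12899256e+01, -2.60141981e+01, -1.26815016e-04,
        3.04258589e-03,  6.90064581e-06]), 'position': array([ 0.20864097, -0.48148005,  0.1965035 ]), 'orientation': array([[ 9.17606697e-01,  3.97489521e-01, -1.71487158e-04],
       [ 3.97489449e-01, -9.17606041e-01,  1.13642021e-03],
       [ 2.94357473e-04, -1.11095113e-03, -9.99999340e-01]]), 'force': array([-0.42552047, -0.17567991,  0.03627097]), 'moment': array([ 0.02722347, -0.0100491 ,  0.04969875]), 'gripper_force': 0.0, 'finger_gap': 1.0014031542891986}
{'fovy': 67.10497761722877, 'cx': 252.80783908696947, 'cy': 193.83041793871158, 'k1': -0.03366954475974675, 'cam_to_world': array([[ 3.97721450e-01,  8.71217243e-01,  2.87746700e-01,
         2.82744203e-01],
       [-9.17505910e-01,  3.77910355e-01,  1.23962372e-01,
        -4.50229493e-01],
       [-7.44301329e-04, -3.13311792e-01,  9.49650023e-01,
         3.73653885e-01],
       [ 0.00000000e+00,  0.00000000e+00,  0.00000000e+00,
         1.00000000e+00]])}
```

View pics/top0.png

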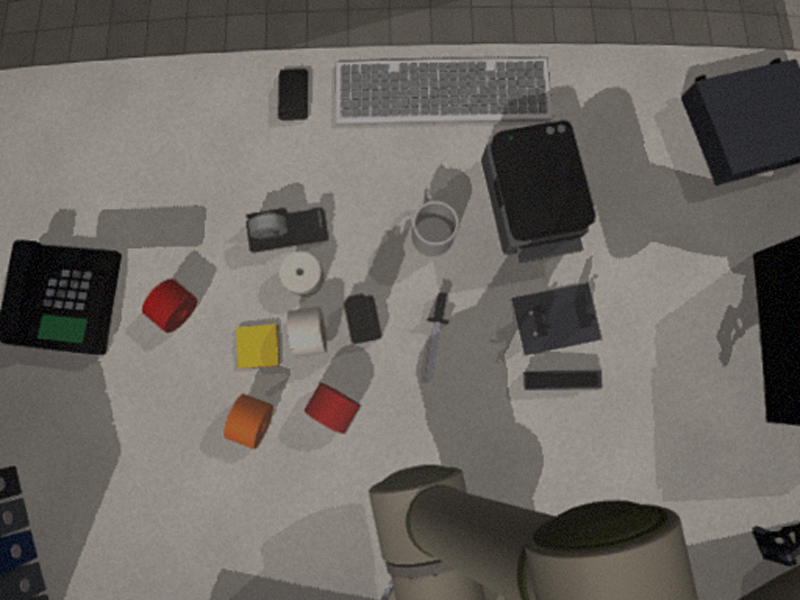

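View pics/side0.png

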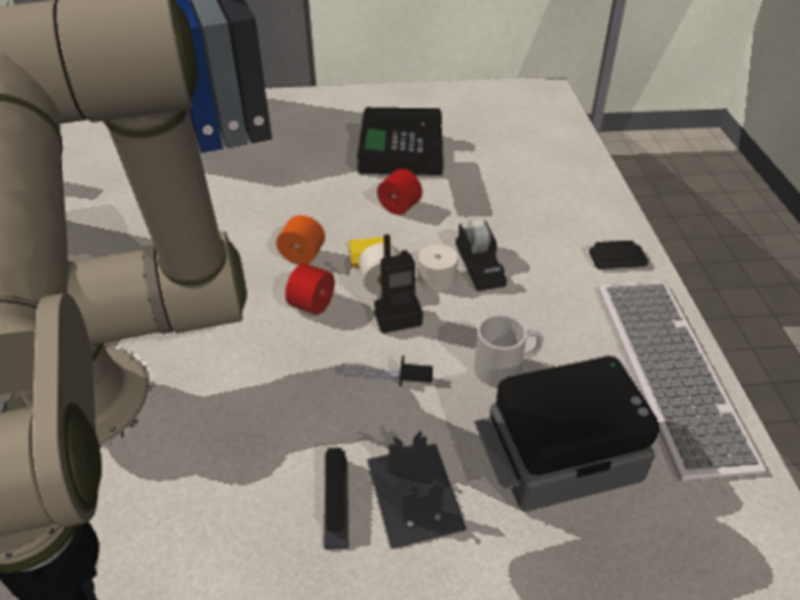

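```bash
cat > h.py <<'E'
from rig import *
import cv2,numpy as np
def KD(p):
    f=192/np.tan(np.radians(p["fovy"]/2)); return np.array([[f,0,p["cx"]],[0,f,p["cy"]],[0,0,1]]),np.array([p["k1"],0,0,0,0.])
def px2w(p,uv,z):
    K,D=KD(p); n=cv2.undistortPoints(np.array([[uv]],float),K,D)[0,0]
    T=np.array(p["cam_to_world"]); d=T[:3,:3]@[n[0],-n[1],-1]; return T[:3,3]+d*(z-T[2,3])/d[2]
def w2px(p,P):
    K,D=KD(p); T=np.array(p["cam_to_world"]); q=(np.atleast_2d(P)-T[:3,3])@T[:3,:3]; q=q*[1,-1,-1]
    return cv2.projectPoints(q.reshape(-1,1,3),np.zeros(3),np.zeros(3),K,D)[0].reshape(-1,2)
E
python3 - <<'E'
from h import *
p=camera_params("top")
for n,u,v,z in[("griptop",442,300,.03),("flange",438,320,.03),("tip",429,376,.006),("rollL",290,332,.06),("rollR",324,328,.06),("radio",362,318,.1),("notes",258,346,.012),("platec",557,318,.006),("pTL",514,298,.006),("pTR",591,284,.006),("pBR",602,337,.006),("pBL",524,354,.006),("staplL",525,380,.04),("staplR",601,380,.04),("till",300,272,.057)]:
    print(n,np.round(px2w(p,(u*.64,v*.64),z),3))
E
```

```text
griptop [ 0.574 -0.009  0.03 ]
flange [ 0.537 -0.001  0.03 ]
tip [0.437 0.018 0.006]
rollL [0.519 0.263 0.06 ]
rollR [0.525 0.203 0.06 ]
radio [0.536 0.133 0.1  ]
notes [0.499 0.332 0.012]
platec [ 0.537 -0.225  0.006]
pTL [ 0.577 -0.146  0.006]
pTR [ 0.6   -0.295  0.006]
pBR [ 0.499 -0.309  0.006]
pBL [ 0.472 -0.159  0.006]
staplL [ 0.425 -0.151  0.04 ]
staplR [ 0.42  -0.289  0.04 ]
till [0.627 0.246 0.057]
```

drive_tool(motion=[[[26,-14.5,0,0,0,0.6,8.54],[26,-14.5,0,0,0,0.6,8.54],[26,-14.5,0,0,0,0.6,8.54],[26,-14.5,0,0,0,0.6,8.54],[26,-14.5,0,0,0,0.6,8.54]]], squeeze=60)

```text
time: 0.72
position: [0.3904, -0.2436, 0.1969]
orientation: [[0.982, -0.191, -0.0], [-0.191, -0.982, 0.0], [-0.0, -0.0, -1.0]]
force: [0.9, -1.1, -0.5]
finger_gap: 1.003
gripper_force: 0.0
```

drive_tool(motion=[[[12,-25.8,2,0,0,0,8.54],[12,-25.8,2,0,0,0,8.54],[12,-25.8,2,0,0,0,8.54],[12,-25.8,2,0,0,0,8.54],[12,-25.8,2,0,0,0,8.54]]])

```text
time: 1.35
position: [0.5573, -0.0122, 0.1762]
orientation: [[0.982, -0.188, -0.001], [-0.188, -0.982, 0.0], [-0.001, -0.0, -1.0]]
force: [-0.4, -1.1, -0.7]
finger_gap: 0.996
gripper_force: 0.0
```

```bash
python3 - <<'E'
from h import *
import pickle
p=camera_params("wrist");im=read_camera("wrist");pickle.dump((p,im),open("w1.pkl","wb"))
cv2.imwrite("pics/w1.png",cv2.resize(im[:,:,::-1],(800,600),interpolation=cv2.INTER_CUBIC))
print(observe()["position"])
E
```

```text
[ 0.55834674 -0.00998291  0.175846  ]
```

View pics/w1.png

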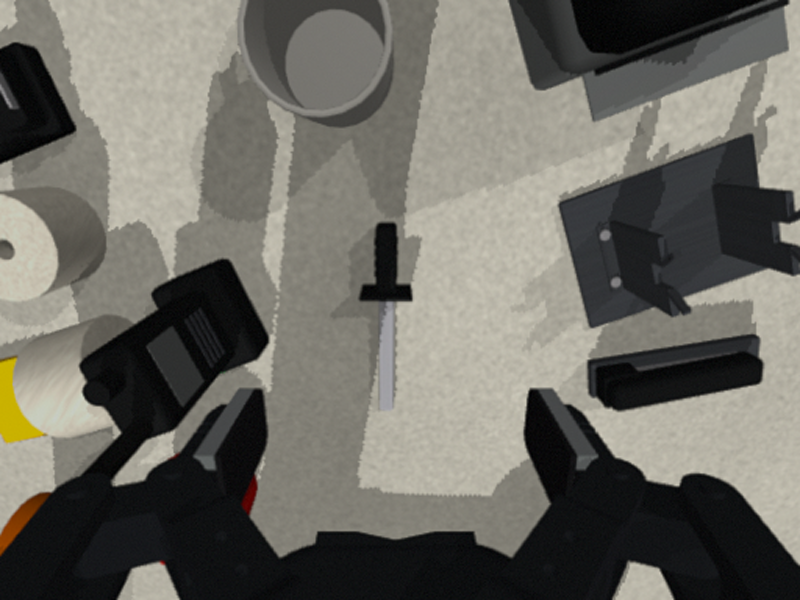

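```bash
python3 - <<'E'
from h import *
import pickle
p,im=pickle.load(open("w1.pkl","rb"))
for n,u,v,z in[("gripend",386,224,.03),("flangeTopFar",386,287,.036),("bartop_tip",386.5,409,.012),("bar nearflange",389,303,.012),("plateTL",560,203,.006),("plateTR",753,136,.006),("plateBL",590,326,.006)]:
    print(n,np.round(px2w(p,(u*.64,v*.64),z),4))
crop=im[100:220,340:512,::-1];cv2.imwrite("pics/w1c.png",cv2.resize(crop,None,fx=4.5,fy=4.5,interpolation=cv2.INTER_CUBIC))
E
```

```text
gripend [ 0.5909 -0.0128  0.03  ]
flangeTopFar [ 0.5467 -0.0041  0.036 ]
bartop_tip [0.4323 0.0185 0.012 ]
bar nearflange [ 0.5265 -0.0021  0.012 ]
plateTL [ 0.5786 -0.1443  0.006 ]
plateTR [ 0.6017 -0.2907  0.006 ]
plateBL [ 0.4736 -0.1613  0.006 ]
```

View pics/w1c.png

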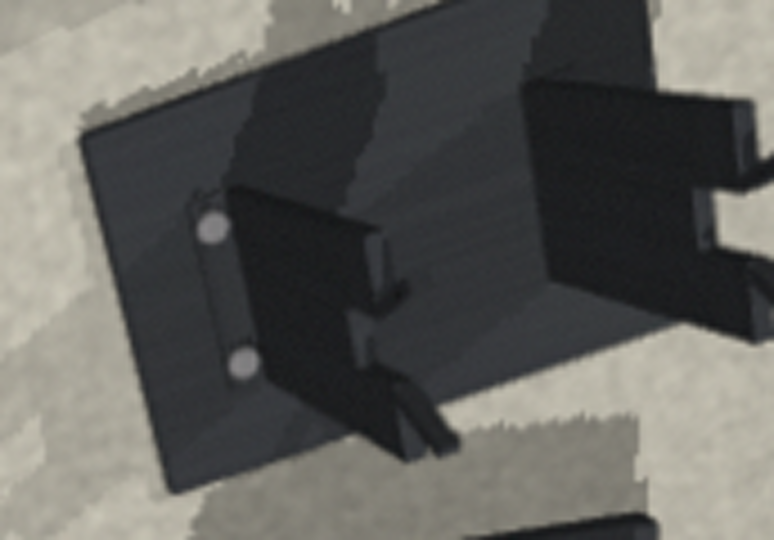

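drive_tool(motion=[[[0.75,-0.35,5,0,0,0.005,8.54],[0.75,-0.35,10,0,0,0.005,8.54],[0.75,-0.35,14,0,0,0.005,8.54],[0.75,-0.35,15,0,0,0.005,8.54],[0.75,-0.35,15,0,0,0.005,8.54]]])

```text
time: 2.02
position: [0.5648, -0.013, 0.0276]
orientation: [[0.981, -0.195, 0.0], [-0.195, -0.981, -0.0], [0.0, 0.0, -1.0]]
force: [0.7, -0.4, -0.2]
finger_gap: 1.002
gripper_force: 0.0
```

```bash
python3 - <<'E'
from h import *
import pickle
p=camera_params("wrist");im=read_camera("wrist");s=observe()
cv2.imwrite("pics/w2.png",im[:,:,::-1])
print(s["position"],s["orientation"])
# stand slot check from w1
p,_=pickle.load(open("w1.pkl","rb"))
a=px2w(p,(419.6,175.1),.062);b=px2w(p,(496.7,148.4),.062);print(a,b,(a+b)/2,a-b)
E
```

```text
[ 0.56529212 -0.01306642  0.02834375] [[ 9.80799834e-01 -1.95007798e-01  1.90924641e-03]
 [-1.95007349e-01 -9.80801691e-01 -4.20597014e-04]
 [ 1.95461180e-03  4.02044015e-05 -9.99998089e-01]]
[ 0.52943157 -0.1858185   0.062     ] [ 0.54321533 -0.26682412  0.062     ] [ 0.53632345 -0.22632131  0.062     ] [-0.01378377  0.08100562  0.        ]
```

View pics/w2.png

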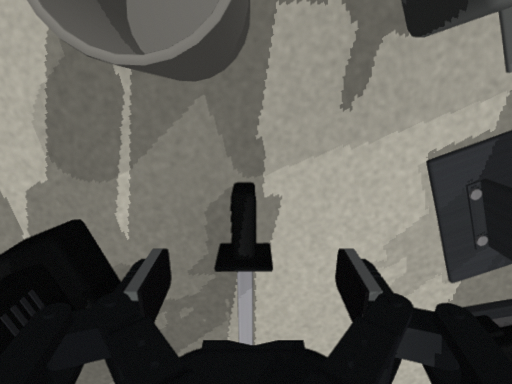

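drive_tool(motion=[[[0,-0.5,1,0,0,0,8.54],[0,-0.5,2.3,0,0,0,8.54],[0,-0.5,2.3,0,0,0,8.54]]])

```text
time: 2.45
position: [0.5648, -0.0077, 0.0029]
orientation: [[0.981, -0.195, -0.002], [-0.195, -0.981, 0.0], [-0.002, -0.0, -1.0]]
force: [-0.3, 0.5, 0.3]
finger_gap: 0.997
gripper_force: 0.0
```

```bash
python3 - <<'E'
from h import *
p=camera_params("wrist");im=read_camera("wrist");s=observe()
print(s["position"],s["force"]);
for u,v in [(244,184)]: pass
E
```

```text
[ 0.56518602 -0.00786476  0.00353669] [ 0.03172776  0.13813062 -0.13567877]
```

drive_tool(motion=[[[0,0,0,0,0,0,0.5],[0,0,0,0,0,0,0.5],[0,0,0,0,0,0,0.5],[0,0,0,0,0,0,0.5],[0,0,0,0,0,0,0.5]]], squeeze=110)

```text
time: 3.12
position: [0.5655, -0.0079, 0.004]
orientation: [[0.981, -0.195, 0.0], [-0.195, -0.981, -0.0], [0.0, 0.0, -1.0]]
force: [0.2, -0.5, 0.8]
finger_gap: 0.062
gripper_force: 0.0
```

```bash
python3 - <<'E'
from h import *
im=read_camera("wrist");print(observe()["finger_gap"])
cv2.imwrite("pics/w3.png",cv2.resize(im[100:384,100:420,::-1],None,fx=2,fy=2,interpolation=cv2.INTER_CUBIC))
E
```

```text
0.05919805506994995
```

View pics/w3.png

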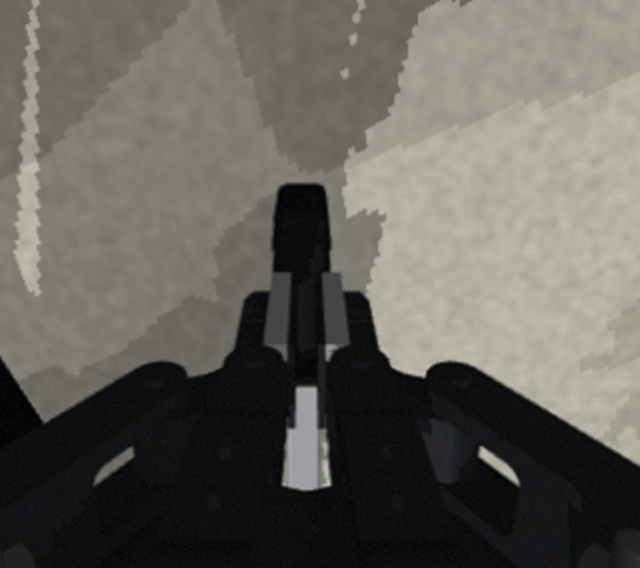

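```bash
python3 - <<'E'
from h import *
p=camera_params("wrist");s=observe();R=s["orientation"];t=s["position"]
f=lambda P:np.round((w2px(p,P)-100)*2)
print(s["position"],s["force"],s["gripper_force"],s["finger_gap"])
print("end z.03",px2w(p,(251,192.5),.03),"fl")
print("tcp/pinch",f([t,t-R[:,2]*pinch_z]))
c=np.array([.5663,-.0079,.015]);d=np.array([-.981,.195,0]);n=np.array([.195,.981,0])
print("block far",f([c-.025*d+.008*n+[0,0,.015],c-.025*d-.008*n+[0,0,.015]]),"near",f([c+.025*d+[0,0,.015]]))
print("flange top",f([c+.025*d+.02*n+[0,0,.021],c+.025*d-.02*n+[0,0,.021]]),"tip",f([c+.135*d+[0,0,-.003]]))
print("pads",f([t-R[:,2]*pinch_z+sx*.011*R[:,0]+.003*sy*R[:,1]+k*R[:,2]*.01 for sx in(-1,1) for sy in (-1,1) for k in(-1,1)]))
E
```

```text
[ 0.5654617  -0.00793887  0.00401516] [-0.17085082  0.36261045 -0.83528134] 0.0 0.05919805506994995
end z.03 [ 0.59665331 -0.01366134  0.03      ] fl
tcp/pinch [[304. 251.]
 [304. 277.]]
block far [[274. 205.]
 [332. 205.]] near [[303. 359.]]
flange top [[236. 371.]
 [371. 371.]] tip [[304. 566.]]
pads [[294. 326.]
 [295. 293.]
 [314. 326.]
 [313. 293.]
 [293. 258.]
 [294. 231.]
 [314. 258.]
 [313. 231.]]
```

drive_tool(motion=[[[0,0,0,0,0,0,0],[0,0,0,0,0,0,0],[0,0,0,0,0,0,0]]])

```text
time: 3.55
position: [0.5655, -0.0079, 0.004]
orientation: [[0.981, -0.195, -0.0], [-0.195, -0.981, 0.0], [-0.0, -0.0, -1.0]]
force: [-0.5, 0.9, -0.4]
finger_gap: -0.002
gripper_force: 0.0
```

```bash
python3 - <<'E'
from h import *
im=read_camera("wrist");print(observe()["finger_gap"],observe()["gripper_force"])
im2=cv2.convertScaleAbs(im[140:340,150:350,::-1],alpha=2.5,beta=10)
cv2.imwrite("pics/w4.png",cv2.resize(im2,None,fx=3,fy=3,interpolation=cv2.INTER_CUBIC))
E
```

```text
-0.0005598600080694026 0.0
```

View pics/w4.png

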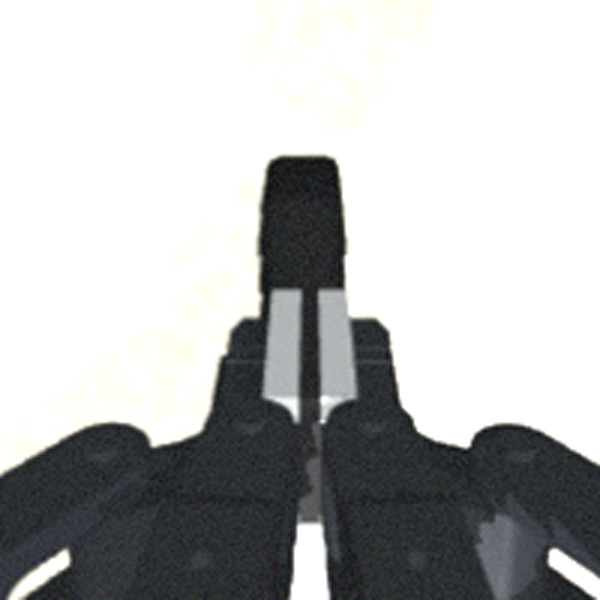

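drive_tool(motion=[[[0,0,-3,0,0,0,0],[0,0,-6,0,0,0,0],[0,0,-6,0,0,0,0]]])

```text
time: 3.98
position: [0.5667, -0.0082, 0.0661]
orientation: [[0.981, -0.195, 0.004], [-0.195, -0.981, -0.001], [0.004, 0.0, -1.0]]
force: [-0.8, -0.5, -0.5]
finger_gap: 0.0
gripper_force: 0.0
```

```bash
python3 - <<'E'
from h import *
p=camera_params("wrist");im=read_camera("wrist");s=observe();print(s["position"],s["force"])
cv2.imwrite("pics/w5.png",cv2.resize(im[:,:,::-1],(800,600),interpolation=cv2.INTER_CUBIC))
E
```

```text
[ 0.5657968  -0.00797624  0.06452282] [-1.03059583  0.1290305   0.11956601]
```

View pics/w5.png

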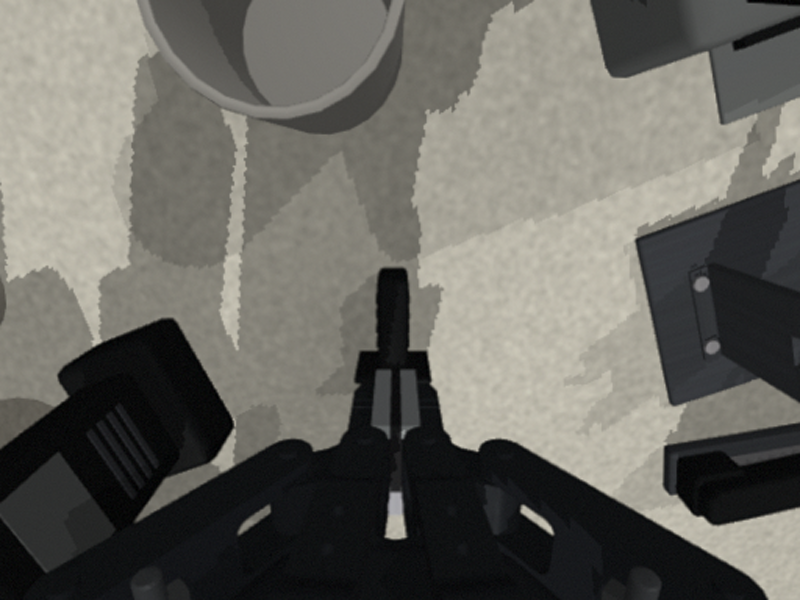

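```bash
python3 - <<'E'
from h import *
p=camera_params("wrist");s=observe();R=s["orientation"]
print(s["position"],p["cam_to_world"])
for z in(.02,.03): print("end",px2w(p,(392*.64,268*.64),z))
for z in(.02,.036): print("fl",px2w(p,(358*.64,352*.64),z),px2w(p,(428*.64,352*.64),z),px2w(p,(392*.64,352*.64),z))
print(w2px(p,[s["position"],s["position"]-R[:,2]*pinch_z])/.64)
import pickle
q,_=pickle.load(open("w1.pkl","rb"));print(q["cam_to_world"])
for z in(.02,.036):print("w1 fl",px2w(q,(360*.64,290*.64),z),px2w(q,(412*.64,290*.64),z))
E
```

```text
[ 0.5657968  -0.00797624  0.06452282] [[-1.94689662e-01  9.31902051e-01  3.06030231e-01  6.44681226e-01]
 [-9.80864583e-01 -1.85218731e-01 -5.99891027e-02 -2.40765946e-02]
 [ 7.78563125e-04 -3.11853473e-01  9.50129889e-01  2.41750092e-01]
 [ 0.00000000e+00  0.00000000e+00  0.00000000e+00  1.00000000e+00]]
end [ 0.59166581 -0.012184    0.02      ]
end [ 0.59405658 -0.01272031  0.03      ]
fl [0.54996233 0.01474841 0.02      ] [ 0.5426547  -0.02200708  0.02      ] [ 0.54641868 -0.00310495  0.02      ]
fl [0.55679661 0.01194706 0.036     ] [ 0.55001625 -0.0221564   0.036     ] [ 0.55350865 -0.00461812  0.036     ]
[[393.67495847 352.46083966]
 [393.57637877 372.5183858 ]]
[[-1.87614524e-01  9.32475961e-01  3.08689768e-01  6.36692275e-01]
 [-9.82242602e-01 -1.78272055e-01 -5.84683220e-02 -2.78664291e-02]
 [ 5.10454551e-04 -3.14177747e-01  9.49364041e-01  3.53317446e-01]
 [ 0.00000000e+00  0.00000000e+00  0.00000000e+00  1.00000000e+00]]
w1 fl [0.54360177 0.01715482 0.02      ] [ 0.53609143 -0.02212396  0.02      ]
w1 fl [0.54807033 0.0149937  0.036     ] [ 0.5409205  -0.02239961  0.036     ]
```

drive_tool(motion=[[[-0.3,-0.1,0,0,0,0,6],[-0.3,-0.1,1,0,0,0,6],[-0.3,-0.1,2.5,0,0,0,6],[-0.3,-0.1,4,0,0,0,6],[-0.3,-0.1,6,0,0,0,6]]])

```text
time: 4.65
position: [0.5626, -0.0064, 0.0026]
orientation: [[0.981, -0.195, -0.0], [-0.195, -0.981, 0.0], [-0.0, -0.0, -1.0]]
force: [0.6, 0.6, 0.7]
finger_gap: 0.7
gripper_force: 0.0
```

drive_tool(motion=[[[0,0,0.5,0,0,0,6],[0,0,0.9,0,0,0,6]]])

```text
time: 4.9
position: [0.5628, -0.0064, -0.0053]
orientation: [[0.981, -0.195, -0.0], [-0.195, -0.981, -0.0], [0.0, 0.0, -1.0]]
force: [0.7, -0.2, 0.7]
finger_gap: 0.702
gripper_force: 0.0
```

drive_tool(motion=[[[0,0,0.4,0,0,0,6],[0,0,0.8,0,0,0,6]]])

```text
time: 5.15
position: [0.563, -0.0064, -0.0129]
orientation: [[0.981, -0.195, 0.001], [-0.195, -0.981, -0.0], [0.001, 0.0, -1.0]]
force: [-0.4, 0.4, 0.6]
finger_gap: 0.7
gripper_force: 0.0
```

drive_tool(motion=[[[0,0,0.4,0,0,0,6],[0,0,0.8,0,0,0,6],[0,0,1.1,0,0,0,6]]])

```text
time: 5.52
position: [0.5627, -0.0064, -0.0243]
orientation: [[0.981, -0.195, -0.0], [-0.195, -0.981, 0.0], [-0.0, -0.0, -1.0]]
force: [-0.0, 0.6, -0.9]
finger_gap: 0.706
gripper_force: 0.0
```

drive_tool(motion=[[[0,0,0,0,0,0,1],[0,0,0,0,0,0,1],[0,0,0,0,0,0,1],[0,0,0,0,0,0,1]]], squeeze=30)

```text
time: 6.02
position: [0.5629, -0.0064, -0.0238]
orientation: [[0.981, -0.195, 0.0], [-0.195, -0.981, -0.0], [0.0, 0.0, -1.0]]
force: [-0.6, 0.1, 1.5]
finger_gap: 0.178
gripper_force: 30.3
```

drive_tool(motion=[[[0,0,0,0,0,0,0.5],[0,0,-4,0,0,0,0.5],[0,0,-10,0,0,0,0.5],[0,0,-16,0,0,0,0.5],[0,0,-22,0,0,0,0.5]]], squeeze=115)

```text
time: 6.65
position: [0.5622, -0.0063, 0.1977]
orientation: [[0.981, -0.195, -0.001], [-0.195, -0.981, 0.0], [-0.001, -0.0, -1.0]]
force: [0.0, -0.2, -0.9]
finger_gap: 0.158
gripper_force: 112.6
```

drive_tool(motion=[[[0,0,-4,0,0,-0.186,0.5],[-1.5,-4,-4,0,0,-0.372,0.5],[-3,-8,-4,0,0,-0.558,0.5],[-4.5,-12,-4,0,0,-0.744,0.5],[-6,-16,-4,0,0,-0.93,0.5]]])

```text
time: 7.28
position: [0.5345, 0.1636, 0.2356]
orientation: [[0.739, 0.674, -0.001], [0.674, -0.739, 0.0], [-0.001, -0.0, -1.0]]
force: [0.9, 0.6, -0.7]
finger_gap: 0.158
gripper_force: 112.6
```

drive_tool(motion=[[[2.4,-3.2,0,0,0,-0.186,0.5],[4.7,-6.3,0,0,0,-0.372,0.5],[7.1,-9.5,0,0,0,-0.558,0.5],[11.8,-15.8,0,0,0,-0.744,0.5],[11.8,-15.8,0,0,0,-0.93,0.5]]])

```text
time: 7.9
position: [0.5156, 0.3616, 0.235]
orientation: [[-0.102, 0.995, -0.001], [0.995, 0.102, -0.0], [0.0, -0.001, -1.0]]
force: [1.3, 0.1, -1.0]
finger_gap: 0.157
gripper_force: 112.7
```

```bash
python3 - <<'E'
from h import *
import pickle
read_camera("top");read_camera("top")
p=camera_params("wrist");im=read_camera("wrist");s=observe();print(s["position"],s["orientation"])
top=read_camera("top");pickle.dump((p,im,s,top),open("w6.pkl","wb"))
a=cv2.resize(im[60:360,60:460],(533,400),interpolation=cv2.INTER_CUBIC)  # scale 1.3333
t0=cv2.imread("pics/top0.png")[:,:,::-1]
b=cv2.resize(t0[290:390,230:400],None,fx=2,fy=2)
out=np.zeros((600,800,3),np.uint8);out[:400,:533]=a;out[400:600,:340]=b
sd=cv2.imread("pics/side0.png")[:,:,::-1][220:340,330:450];out[400:600,340:540]=cv2.resize(sd,(200,200))
c=read_camera("side")[60:320,250:420];out[0:400,538:800]=cv2.resize(c,(262,400))
cv2.imwrite("pics/c6.png",out[:,:,::-1])
E
```

```text
[0.51655488 0.3588153  0.23531171] [[-9.08470548e-02  9.95864399e-01 -9.54369019e-04]
 [ 9.95864689e-01  9.08464423e-02 -6.66716430e-04]
 [-5.77258127e-04 -1.01099163e-03 -9.99999322e-01]]
```

View pics/c6.png

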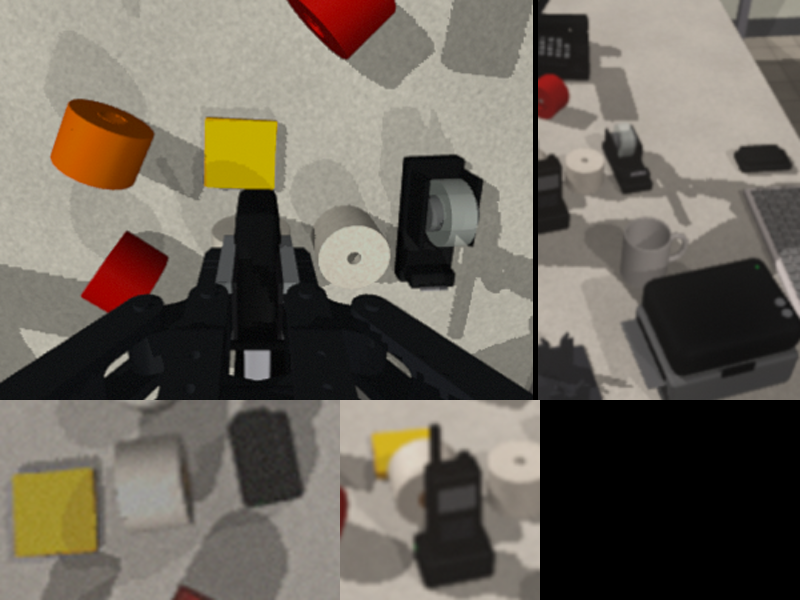

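drive_tool(motion=[[[0,-5,3,0,0,0,0.5],[0,-11.5,6,0,0,0,0.5],[0,-11.5,6,0,0,0,0.5],[0,-11.5,6,0,0,0,0.5]]])

```text
time: 8.65
position: [0.4032, 0.3476, 0.1769]
orientation: [[-0.091, 0.996, 0.002], [0.996, 0.091, 0.001], [0.001, 0.002, -1.0]]
force: [0.6, -0.3, -0.7]
finger_gap: 0.154
gripper_force: 112.9
```

```bash
python3 - <<'E'
from h import *
import pickle
read_camera("top")
p=camera_params("wrist");im=read_camera("wrist");s=observe();print(s["position"],s["orientation"])
pickle.dump((p,im,s),open("w7.pkl","wb"))
c=np.array([.522,.233,.042]);uv=w2px(p,[c])[0];print(uv, w2px(p,[[.536,.133,0],[.536,.133,.2]]))
x0=int(np.clip(uv[0]-100,0,312));y0=int(np.clip(uv[1]-75,0,234));print(x0,y0)
out=cv2.resize(im[y0:y0+150,x0:x0+200],(800,600),interpolation=cv2.INTER_CUBIC)
cv2.imwrite("pics/c7.png",out[:,:,::-1])
E
```

```text
[0.40425506 0.34790439 0.17711894] [[-9.06340102e-02  9.95880989e-01  2.55580347e-03]
 [ 9.95883774e-01  9.06311099e-02  1.22888015e-03]
 [ 9.92183072e-04  2.65666154e-03 -9.99995979e-01]]
[337.81241911 271.01831073] [[326.75043736 313.01015971]
 [380.83655062 471.03201144]]
237 196
```

drive_tool(motion=[[[1.5,-4.5,0,0,0,0,0.5],[1.5,-4.5,0,0,0,0,0.5]]])

```text
time: 9.0
position: [0.3558, 0.3594, 0.1768]
orientation: [[-0.093, 0.996, 0.001], [0.996, 0.093, 0.001], [0.001, 0.001, -1.0]]
force: [-0.0, 0.5, -0.7]
finger_gap: 0.159
gripper_force: 113.1
```

```bash
cat > m.py <<'E'
from h import *
def roll(c,yaw,n=48):
    a=np.linspace(0,2*np.pi,n,endpoint=False);y=np.array([-np.sin(yaw),np.cos(yaw),0]);x=np.array([np.cos(yaw),np.sin(yaw),0])
    f=lambda r,o:np.array(c)+o*y+r*(np.cos(a)[:,None]*x+np.sin(a)[:,None]*np.array([0,0,1]))
    return f(.042,.0285),f(.013,.0285),f(.042,-.0285)
E
python3 - <<'E'
from m import *
import pickle
read_camera("top");read_camera("top")
p=camera_params("wrist");im=read_camera("wrist");s=observe();print(s["position"])
pickle.dump((p,im,s),open("w7.pkl","wb"))
c=np.array([.522,.233,.041]);uv=w2px(p,[c])[0]
x0=int(np.clip(uv[0]-90,0,312));y0=int(np.clip(uv[1]-85,0,234));print(uv,x0,y0)
out=cv2.resize(im[y0:y0+150,x0:x0+200],(800,600),interpolation=cv2.INTER_CUBIC)
for P in roll(c,np.radians(5)):
    q=((w2px(p,P)-[x0,y0]+.5)*4).astype(int)
    for u in q: cv2.circle(out,tuple(int(k) for k in u),2,(255,0,255),-1)
cv2.imwrite("pics/c7.png",out[:,:,::-1])
E
```

```text
[0.35759917 0.35874717 0.17642878]
[371.72270088 281.06986804] 281 196
```

View pics/c7.png

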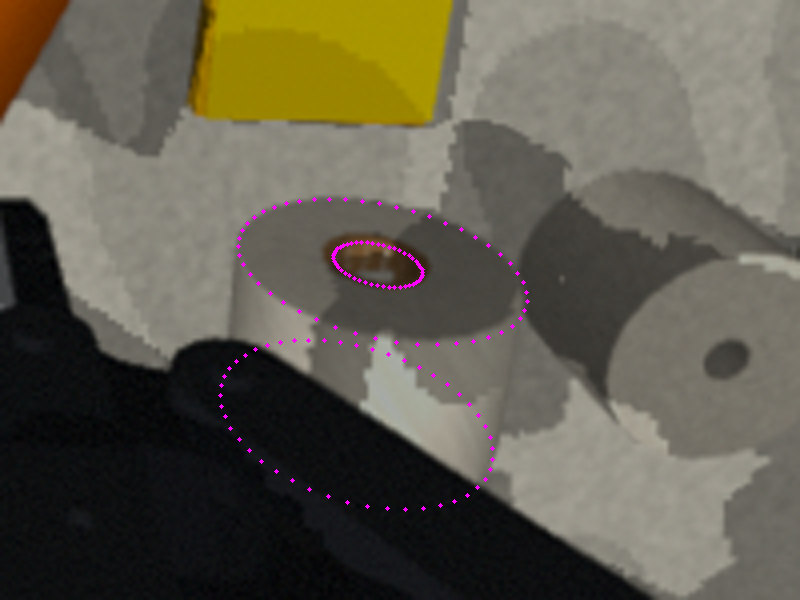

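drive_tool(motion=[[[1.3,5.2,0,0,0,0,0.5],[2.7,10.4,0,0,0,0,0.5],[4,15.2,0,0,0,0,0.5],[4,15.2,0,0,0,0,0.5]]])

```text
time: 9.65
position: [0.5071, 0.4121, 0.1738]
orientation: [[-0.09, 0.996, -0.001], [0.996, 0.09, -0.001], [-0.001, -0.001, -1.0]]
force: [-0.6, -0.3, -1.1]
finger_gap: 0.153
gripper_force: 113.2
```

drive_tool(motion=[[[0,0,5,0,0,0,0.5],[0,0,10,0,0,0,0.5],[0,0,12,0,0,0,0.5],[0,0,12,0,0,0,0.5]]])

```text
time: 10.15
position: [0.5033, 0.4118, 0.0549]
orientation: [[-0.092, 0.996, -0.002], [0.996, 0.092, -0.001], [-0.001, -0.003, -1.0]]
force: [-0.1, -0.4, -0.7]
finger_gap: 0.156
gripper_force: 113.2
```

```bash
python3 - <<'E'
from m import *
import pickle
read_camera("top")
s=observe();print(s["position"],s["orientation"]);R=s["orientation"];t=s["position"]
im=read_camera("top");p=camera_params("top");pickle.dump((p,im,s),open("w8.pkl","wb"))
b=lambda d:t-R[:,0]*d+[0,0,.03]
print("flange,tip px",w2px(p,[b(.029),b(.137)]))
print("roll axis px",w2px(p,[[.522-.0285*s_*.087,.233+.0285*s_,.083] for s_ in(1,-1)]))
q=w2px(p,[b(.137),b(.0)]).mean(0);print(q)
g=cv2.cvtColor(im,cv2.COLOR_RGB2GRAY)
u0,v0=w2px(p,[b(.137)])[0].astype(int)
print(u0,v0);print("cols",u0-45,"..");
for v in range(v0-22,v0+22):print(v,"".join(" .:-=+*#%@"[min(9,int(k)*10//200)] for k in g[v,u0-45:u0+45]))
E
```

```text
[0.5040549  0.41238681 0.05655044] [[-9.23653488e-02  9.95725158e-01  2.29894415e-04]
 [ 9.95725181e-01  9.23653287e-02  9.65845698e-05]
 [ 7.49374127e-05  2.37832726e-04 -9.99999969e-01]]
flange,tip px [[139.65663773 217.19498038]
 [179.03865145 212.64365428]]
roll axis px [[184.62727635 211.59611786]
 [205.65049961 209.26894979]]
[154.11793148 215.52036841]
179 212
cols 134 ..
190 #########++++++++++++++++++++++================+++********+=====+++++++++++++++++++++++=-.
191 ########*+++++++++++++++++++++++====+===+*+*********#**##*+==++++++++++++++++++++++++++=::
192 ########*+++++++++++++++++++++++*+************#*****#*#*#*==+++++++++++++++++++++++*+++-::
193 ########*++++++++++++++++*+++###**##*#******##***##*******=+++++++++++++++++++++++++++=..:
194 #########*++++++++**######+++####*********************#***+++++++++++++++++++++++++++=:.:.
195 ##########################++######***#*******#****##***##*+++++++++++++++++++++++++++=-.::
196 ##########################+#######***#*****#**********####+++++++++++=++++*+++++++++++-.:.
197 ##########################+#%##%###*********#****
[... 2761 characters left out ...]
#*#*********************#*====+++++
227 ################***#**##**####*##***********-=+##**#***************************#+==+++++++
228 ################**************###***********-=+##**##****************#***#******++++++++++
229 ###############**************##*#***********-=+**#****#**#*#****#*****#********=++++++++++
230 ###############**************####***********-=+*#**********#*****#*************+++++++++++
231 #############***************######**********==+***********##****************#*++++++++++++
232 ###*##********************########**********=+##*#****##*************##****##*++++++++++++
233 **************##*********###**#####********+=*#*#***#*#*********#*********##**++++++++++++
```

```bash
python3 - <<'E'
from m import *
import pickle
p,im,s=pickle.load(open("w8.pkl","rb"))
A,B,C=roll([.522,.233,.041],np.radians(5))
for P in(A,C):
    q=w2px(p,P);i,j=q[:,1].argmin(),q[:,1].argmax();print("top",q[i],"bot",q[j],"cols",q[:,0].min(),q[:,0].max())
print(im[196:230:1,190].tolist())
pw,iw,sw=pickle.load(open("w7.pkl","rb"))
# bore: brown mask in wrist image
h=cv2.cvtColor(iw,cv2.COLOR_RGB2HSV)[245:275,350:395];m=(h[:,:,1]>90)
v,u=np.nonzero(m);print("brown bbox",u.min()+350,u.max()+350,v.min()+245,v.max()+245)
q=w2px(pw,B);print("model bore",q.min(0),q.max(0))
E
```

```text
top [185.84453086 198.06809721] bot [188.79662644 227.83749871] cols 184.38131604898297 190.37528399535793
top [205.94904665 195.81686808] bot [209.02515233 225.60635223] cols 205.15577610995933 209.9042591824372
[[159, 153, 147], [152, 146, 140], [111, 105, 99], [92, 87, 79], [109, 105, 96], [112, 106, 102], [125, 120, 109], [128, 121, 113], [139, 133, 125], [150, 140, 134], [144, 139, 132], [157, 148, 139], [162, 152, 144], [163, 156, 146], [163, 159, 151], [166, 166, 157], [165, 167, 159], [163, 162, 155], [164, 166, 158], [165, 164, 160], [168, 167, 166], [166, 164, 162], [162, 161, 158], [162, 163, 162], [164, 163, 158], [165, 164, 155], [166, 165, 157], [167, 163, 153], [162, 156, 145], [156, 146, 140], [144, 136, 126], [137, 130, 122], [126, 121, 114], [145, 138, 130]]
brown bbox 362 387 255 267
model bore [363.94092112 256.19257841] [386.16125764 267.32414924]
```

drive_tool(motion=[[[0,0.1,2.5,0,0,0,0.5],[0,0.1,4.5,0,0,0,0.5],[0,0.1,4.5,0,0,0,0.5],[0,0.1,4.5,0,0,0,0.5]]])

```text
time: 10.75
position: [0.5053, 0.413, 0.0121]
orientation: [[-0.093, 0.996, 0.001], [0.996, 0.093, 0.001], [0.001, 0.001, -1.0]]
force: [0.2, -0.8, -0.1]
finger_gap: 0.154
gripper_force: 113.2
```

```bash
cat > st.py <<'E'
from h import *
a=[]
for i in range(3):
    read_camera("wrist");s=observe();a.append(s["position"])
R=s["orientation"];t=np.mean(a,0);print(np.std(a,0).round(4),t.round(4),R.round(4).tolist())
d=-R[:,0];k=(.2335-t[1])/d[1];b=t+[0,0,.03]-R[:,2]*0+d*k;print("bar at roll centre",b.round(4),"dist",round(k,4),"yaw",np.degrees(np.arctan2(R[1,0],R[0,0])).round(2),"f",s["force"].round(2),s["gripper_force"])
E
python3 st.py
```

```text
[0.0001 0.     0.0001] [0.5053 0.413  0.0121] [[-0.0929, 0.9957, 0.0014], [0.9957, 0.0929, 0.0008], [0.0007, 0.0015, -1.0]]
bar at roll centre [0.5221 0.2335 0.042 ] dist 0.1803 yaw 95.33 f [ 0.07  0.21 -0.31] 113.22023034095764
```

drive_tool(motion=[[[0,-0.05,0.1,0,0,0,0.5],[-0.8,-0.05,0.1,0,0,0,0.5],[-1.6,-0.05,0.1,0,0,0,0.5],[-2.4,-0.05,0.1,0,0,0,0.5],[-3.0,-0.05,0.1,0,0,0,0.5]]])

```text
time: 11.52
position: [0.5072, 0.3821, 0.0101]
orientation: [[-0.092, 0.996, 0.0], [0.996, 0.092, -0.0], [-0.0, 0.0, -1.0]]
force: [0.3, -0.0, -1.3]
finger_gap: 0.155
gripper_force: 113.2
```

```bash
cat > rc.py <<'E'
from m import *
p=camera_params("top");im=read_camera("top").astype(int)
# roll end-face / rim edges along rows at fixed columns, and along a row
print("col190",im[194:203,190,1].tolist(),im[223:232,190,1].tolist())
print("col200",im[193:201,200,1].tolist(),im[222:231,200,1].tolist())
for r in(206,219):print("row",r,im[r,178:190,1].tolist(),im[r,200:214,1].tolist())
E
python3 st.py; python3 rc.py; python3 - <<'E'
import pickle
p,im,s=pickle.load(open("w8.pkl","rb"));im=im.astype(int)
print("OLD col190",im[194:203,190,1].tolist(),im[223:232,190,1].tolist())
print("col200",im[193:201,200,1].tolist(),im[222:231,200,1].tolist())
for r in(206,219):print("row",r,im[r,178:190,1].tolist(),im[r,200:214,1].tolist())
E
```

```text
[0.0001 0.0004 0.    ] [0.5073 0.3821 0.0101] [[-0.0924, 0.9957, 0.0001], [0.9957, 0.0924, 0.0001], [0.0001, 0.0001, -1.0]]
bar at roll centre [0.5211 0.2335 0.0401] dist 0.1492 yaw 95.3 f [-0.21  0.32 -0.91] 113.22013020515442
col190 [139, 145, 156, 141, 104, 92, 95, 108, 115] [158, 159, 150, 136, 127, 126, 136, 139, 137]
col200 [112, 106, 114, 101, 96, 95, 99, 105] [157, 151, 148, 139, 118, 130, 136, 141, 137]
row 206 [112, 103, 124, 144, 140, 134, 141, 140, 143, 142, 145, 143] [117, 117, 122, 118, 98, 71, 66, 94, 112, 109, 107, 97, 94, 98]
row 219 [79, 92, 116, 143, 136, 141, 140, 155, 163, 167, 166, 162] [166, 163, 169, 160, 161, 159, 115, 68, 66, 116, 141, 141, 136, 137]
OLD col190 [136, 148, 153, 146, 105, 87, 105, 106, 120] [163, 156, 146, 136, 130, 121, 138, 133, 135]
col200 [112, 114, 117, 102, 90, 88, 100, 105] [155, 152, 148, 135, 121, 132, 137, 134, 132]
row 206 [105, 123, 153, 151, 152, 144, 143, 144, 138, 141, 146, 143] [118, 115, 121, 118, 97, 76, 70, 95, 112, 109, 101, 94, 98, 99]
row 219 [76, 96, 111, 140, 144, 139, 142, 156, 166, 166, 161, 167] [165, 162, 166, 161, 165, 153, 117, 69, 72, 115, 140, 140, 131, 139]
```

drive_tool(motion=[[[-0.8,0.03,-0.1,0,0,0,0.5],[-1.6,0.03,-0.1,0,0,0,0.5],[-2.4,0.03,-0.1,0,0,0,0.5],[-3.2,0.03,-0.1,0,0,0,0.5],[-4.0,0.03,-0.1,0,0,0,0.5]]])

```text
time: 12.35
position: [0.5112, 0.3424, 0.011]
orientation: [[-0.093, 0.996, 0.0], [0.996, 0.093, 0.0], [0.0, 0.0, -1.0]]
force: [-0.2, 0.6, -1.0]
finger_gap: 0.156
gripper_force: 113.2
```

```bash
python3 st.py; python3 rc.py
```

```text
[0.     0.0004 0.    ] [0.5113 0.3422 0.011 ] [[-0.0923, 0.9957, 0.0], [0.9957, 0.0923, 0.0001], [0.0001, 0.0, -1.0]]
bar at roll centre [0.5214 0.2335 0.041 ] dist 0.1091 yaw 95.3 f [ 0.06  0.37 -1.2 ] 113.22004795074463
col190 [137, 143, 157, 125, 91, 87, 101, 107, 116] [165, 159, 149, 138, 124, 123, 136, 136, 133]
col200 [111, 117, 117, 102, 93, 93, 97, 110] [158, 150, 150, 132, 127, 132, 134, 140, 134]
row 206 [111, 123, 146, 145, 142, 144, 143, 144, 135, 142, 142, 143] [146, 150, 150, 142, 115, 73, 67, 96, 110, 116, 106, 98, 94, 99]
row 219 [79, 93, 111, 146, 140, 135, 138, 158, 164, 169, 163, 165] [167, 162, 167, 164, 161, 156, 125, 64, 72, 118, 142, 140, 137, 136]
```

drive_tool(motion=[[[-0.8,0,0,0,0,0,0.5],[-1.6,0,0,0,0,0,0.5],[-2.4,0,0,0,0,0,0.5],[-3.2,0,0,0,0,0,0.5]]])

```text
time: 13.05
position: [0.5141, 0.3105, 0.011]
orientation: [[-0.093, 0.996, -0.0], [0.996, 0.093, 0.0], [0.0, -0.0, -1.0]]
force: [0.7, -0.9, -0.4]
finger_gap: 0.16
gripper_force: 113.2
```

```bash
python3 st.py; python3 rc.py
```

```text
[0.     0.0004 0.    ] [0.5143 0.3103 0.011 ] [[-0.0922, 0.9957, 0.0001], [0.9957, 0.0922, 0.0001], [0.0001, 0.0001, -1.0]]
bar at roll centre [0.5214 0.2335 0.041 ] dist 0.0771 yaw 95.29 f [ 0.27  0.17 -1.86] 113.2197654247284
col190 [95, 104, 110, 111, 91, 84, 98, 107, 118] [162, 155, 150, 143, 128, 120, 138, 140, 130]
col200 [104, 116, 116, 101, 94, 93, 98, 113] [159, 153, 149, 138, 124, 132, 132, 137, 130]
row 206 [113, 113, 127, 147, 144, 143, 142, 138, 141, 145, 139, 139] [148, 150, 153, 145, 114, 71, 64, 85, 110, 113, 107, 91, 96, 92]
row 219 [43, 38, 89, 144, 141, 141, 142, 155, 167, 164, 170, 166] [167, 164, 169, 160, 162, 161, 117, 64, 75, 117, 135, 142, 134, 137]
```

drive_tool(motion=[[[0,0,-0.4,0,0,0,0.5],[0,0,-0.8,0,0,0,0.5],[0,0,-1.2,0,0,0,0.5],[0,0,-1.6,0,0,0,0.5],[0,0,-2.0,0,0,0,0.5]]], squeeze=120)

```text
time: 13.88
position: [0.514, 0.3112, 0.0312]
orientation: [[-0.093, 0.996, -0.0], [0.996, 0.093, 0.0], [0.0, -0.0, -1.0]]
force: [-0.5, -0.9, -3.6]
finger_gap: 0.158
gripper_force: 118.0
```

```bash
python3 st.py; python3 rc.py
```

```text
[0.0001 0.     0.0002] [0.5143 0.3112 0.0315] [[-0.0928, 0.9957, 0.0004], [0.9957, 0.0928, 0.0002], [0.0001, 0.0004, -1.0]]
bar at roll centre [0.5215 0.2335 0.0615] dist 0.0781 yaw 95.33 f [-0.17 -0.62 -4.73] 117.99955487251282
col190 [101, 104, 112, 97, 94, 97, 103, 115, 121] [159, 150, 148, 138, 121, 136, 135, 137, 134]
col200 [114, 112, 113, 95, 90, 94, 106, 113] [157, 151, 141, 134, 132, 128, 140, 138, 135]
row 206 [108, 125, 160, 157, 151, 142, 143, 145, 151, 148, 147, 149] [149, 152, 149, 131, 84, 58, 72, 98, 109, 114, 103, 100, 93, 99]
row 219 [47, 83, 110, 142, 134, 142, 156, 166, 165, 160, 166, 167] [163, 163, 161, 168, 173, 140, 76, 59, 99, 130, 138, 137, 134, 139]
```

drive_tool(motion=[[[0,0,-2,0,0,0,0.5],[0,0,-5,0,0,0,0.5],[0,0,-8,0,0,0,0.5],[0,0,-11,0,0,0,0.5],[0,0,-13,0,0,0,0.5]]])

```text
time: 14.7
position: [0.5142, 0.3112, 0.1623]
orientation: [[-0.093, 0.996, 0.001], [0.996, 0.093, 0.0], [0.0, 0.001, -1.0]]
force: [0.1, 0.4, -3.6]
finger_gap: 0.156
gripper_force: 118.0
```

drive_tool(motion=[[[0,0,-2,0,0,0,0.5],[0,0,-4.5,0,0,0,0.5],[0,0,-7,0,0,0,0.5],[0,0,-9,0,0,0,0.5],[0,0,-10,0,0,0,0.5]]])

```text
time: 15.32
position: [0.5142, 0.3112, 0.2618]
orientation: [[-0.093, 0.996, 0.001], [0.996, 0.093, 0.0], [0.0, 0.001, -1.0]]
force: [0.5, -0.1, -2.8]
finger_gap: 0.157
gripper_force: 118.0
```

```bash
python3 st.py; python3 - <<'E'
from h import *
s=observe();R=s["orientation"];t=s["position"];p=camera_params("top");im=read_camera("top")
b=lambda d:t-R[:,0]*d+[0,0,.03]
print("tip,centre,flange",w2px(p,[b(.137),b(.077),b(.029)]))
u,v=w2px(p,[b(.077)])[0].astype(int);g=im[:,:,1]
for r in range(v-24,v+24,2):print(r,"".join(" .:-=+*#%@"[min(9,int(k)*10//200)] for k in g[r,u-45:u+45]))
p=camera_params("side");im=read_camera("side");g=im[:,:,1]
print("side tip,centre,flange,grip",w2px(p,[b(.137),b(.077),b(.029),b(0)]))
E
```

```text
[0.0002 0.0001 0.0008] [0.5142 0.3112 0.2615] [[-0.0928, 0.9957, -0.0005], [0.9957, 0.0928, -0.0001], [-0.0001, -0.0005, -1.0]]
bar at roll centre [0.5215 0.2335 0.2915] dist 0.078 yaw 95.33 f [-0.43 -0.84 -2.84] 118.01491498947144
tip,centre,flange [[206.68390732 198.64502971]
 [178.96936149 201.90248373]
 [156.94734532 204.48709686]]
177 :::::::+%###############################*****##%%%%%%%%%%%%%%%%%%%%%#%%*=-=+*#%#####%#####
179 ::::::.-*#############################*********%%%%%#%%%%#%%%%%###%%%##=-=+##%%###########
181 ::::::.-*%#%########################***#*****#*##%%%%#####%%%%%####%#*=--+################
183 ::::::.:*#########################*#**+*++++++===========+#%%%#%%%%*+====*################
185 ::::.:.:*#####################*++===========+=+=+=+++++=--+#%%%%#++====*##################
187 .:::::::*####################*+++++++++++++++++++++++++====+**++++=++*####################
189 ::::::::=*###################+++*++++***+*+************==--=+*+++*#######################*
191 :::::::::+###################**************************+====+*#######%##################+:
19
[... 962 characters left out ...]
:-----=*#*--::+######%%%%%%%%%%%%%%%%%%%%%%%%%%#+===+#######***#***###*#***#**##
215 +-:::-----:-----:=*############%#%%%%%%%%%%%%##%%###%##%#%*=-=*%##****###***#*****#*#**#**
217 *+----------:---:-*#############%#%####%##%################+-=+##***##**#*****#**#*##*****
219 ++=:::::----::--::=##############################***********+=*#***###**#*#*#*************
221 **+=:::----:--:----=##############*************+****#####**********#**#****#************++
223 ++*+-::-----:-::-:--*#######################*=+*######****#********#***#**#*#***##***=====
side tip,centre,flange,grip [[245.93912618 111.87356368]
 [242.24215802  99.36135433]
 [239.48063911  90.01611894]
 [237.88984744  84.63311933]]
```

```bash
python3 - <<'E'
from m import *
p=camera_params("top")
for o in(-.004,0,.004):
    c=np.array([.5215-.093*o,.2335+.995*o,.2845]);A,B,C=roll(c,np.radians(5.3))
    for P in(A,C):
        q=w2px(p,P);k=q[P[:,2]>.29];i=np.abs(k[:,1]-205).argmin();print(o,k[i].round(1))
E
```

```text
-0.004 [164.4 203.7]
-0.004 [192.5 205.8]
0 [162.4 204. ]
0 [190.6 206. ]
0.004 [160.5 204.2]
0.004 [188.7 206.2]
```

drive_tool(motion=[[[-2,-0.1,0,0,0,-0.01,0.5],[-5.5,-0.4,0,0,0,-0.02,0.5],[-10,-0.7,0,0,0,-0.03,0.5],[-15,-1.1,0,0,0,-0.04,0.5],[-20,-1.4,0,0,0,-0.05,0.5]]])

```text
time: 16.2
position: [0.5182, 0.1093, 0.2602]
orientation: [[-0.143, 0.99, -0.001], [0.99, 0.143, 0.0], [0.0, -0.001, -1.0]]
force: [0.2, 0.3, -2.7]
finger_gap: 0.151
gripper_force: 118.0
```

drive_tool(motion=[[[-5,-0.3,0,0,0,-0.01,0.5],[-10,-0.7,0,0,0,-0.02,0.5],[-15,-1.0,0,0,0,-0.02,0.5],[-19,-1.2,0,0,0,-0.02,0.5],[-21,-1.3,0,0,0,-0.02,0.5]]])

```text
time: 16.82
position: [0.5354, -0.1006, 0.2601]
orientation: [[-0.16, 0.987, -0.002], [0.987, 0.16, 0.001], [0.001, -0.002, -1.0]]
force: [0.4, 0.8, -3.1]
finger_gap: 0.155
gripper_force: 118.0
```

```bash
python3 st.py
```

```text
[0.     0.0013 0.0002] [ 0.5356 -0.1004  0.2602] [[-0.1616, 0.9869, -0.001], [0.9869, 0.1616, 0.0008], [0.001, -0.0009, -1.0]]
bar at roll centre [0.481  0.2335 0.2906] dist -0.3383 yaw 99.3 f [-0.29 -0.04 -2.84] 118.01668882369995
```

drive_tool(motion=[[[-2,-0.8,2,0,0,0,0.5],[-4.5,-1.9,6,0,0,0,0.5],[-4.5,-1.9,8,0,0,0,0.5],[-4.5,-1.9,8,0,0,0,0.5]]])

```text
time: 17.48
position: [0.5238, -0.145, 0.1799]
orientation: [[-0.163, 0.987, -0.003], [0.987, 0.163, 0.002], [0.002, -0.002, -1.0]]
force: [-0.5, -0.7, -2.8]
finger_gap: 0.157
gripper_force: 118.1
```

```bash
cat > fit.py <<'E'
from h import *
import pickle
from scipy.optimize import minimize
from scipy.ndimage import map_coordinates
def pts(v):
    x,y,a=v[0],v[1],v[2];l=np.linspace(-1,1,60)
    P=np.concatenate([np.c_[l*.055,l*0+.075],np.c_[l*.055,l*0-.075],np.c_[l*0+.055,l*.075],np.c_[l*0-.055,l*.075]])
    c,s=np.cos(a),np.sin(a);return np.c_[x+c*P[:,0]-s*P[:,1],y+s*P[:,0]+c*P[:,1],P[:,0]*0+.006]
for n in("w1","w8"):
    d=pickle.load(open(n+".pkl","rb"));p,im=d[0],d[1]
    for sg in(2.5,1.2):
        g=cv2.GaussianBlur(cv2.cvtColor(im,cv2.COLOR_RGB2GRAY).astype(np.float32),(0,0),sg)
        m=np.minimum(np.hypot(cv2.Sobel(g,5,1,0),cv2.Sobel(g,5,0,1)),60 if sg>2 else 120)
        f=lambda v:-map_coordinates(m,w2px(p,pts(v)).T[::-1],order=1,mode="constant").mean()
        if sg>2:v=np.array([.5372,-.2262,np.radians(9.3)])
        r=minimize(f,v,method="Nelder-Mead",options=dict(initial_simplex=v+np.array([[0,0,0],[.004,0,0],[0,.004,0],[0,0,.03]])));v=r.x
        print(n,sg,v[:2].round(4),np.degrees(v[2]).round(2),r.fun)
E
python3 fit.py; python3 st.py
```

```text
w1 2.5 [ 0.5374 -0.2283] 10.31 -52.79829788208008
w1 1.2 [ 0.5379 -0.2253] 9.51 -101.08663940429688
w8 2.5 [ 0.5376 -0.2239] 10.2 -59.9998893737793
w8 1.2 [ 0.5375 -0.2236] 9.43 -119.6808090209961
[0.0002 0.0002 0.0004] [ 0.5248 -0.1456  0.1819] [[-0.1636, 0.9865, 0.0019], [0.9865, 0.1636, -0.0008], [-0.0011, 0.0017, -1.0]]
bar at roll centre [0.4619 0.2335 0.2114] dist -0.3842 yaw 99.42 f [-0.07 -0.33 -2.35] 118.11264038085938
```

drive_tool(motion=[[[-0.1,-0.07,2.5,0,0,0,0.5],[-0.1,-0.07,5,0,0,0,0.5],[-0.1,-0.07,7.5,0,0,0,0.5],[-0.1,-0.07,9.7,0,0,0,0.5],[-0.1,-0.07,9.7,0,0,0,0.5]]])

```text
time: 18.25
position: [0.5237, -0.147, 0.0838]
orientation: [[-0.163, 0.987, -0.001], [0.987, 0.163, 0.001], [0.001, -0.001, -1.0]]
force: [-0.7, -0.4, -3.0]
finger_gap: 0.156
gripper_force: 118.1
```

```bash
python3 st.py; python3 - <<'E'
from m import *
s=observe();R=s["orientation"];t=s["position"];p=camera_params("top");im=read_camera("top")
b=lambda d:t-R[:,0]*d+[0,0,.03]
print("tip,flange",w2px(p,[b(.137),b(.029)]).round(1))
c0=b(.075)-[0,0,.007];yw=np.radians(9.4)
for nm,P in zip(("A","bore","C"),roll(c0,yw)):
    q=w2px(p,P);k=q[P[:,2]>c0[2]];print(nm,"top rim px",w2px(p,[P[P[:,2].argmax()]]).round(1),k[:,1].min().round(1),k[:,1].max().round(1))
x=np.array([.986,.164,0]);y=np.array([-.164,.986,0]);c=np.array([.5374,-.2245,0])
for o in(.043,.038,-.038,-.043):print("cheek",o,w2px(p,[c+o*y+sx*.028*x+[0,0,.085] for sx in(-1,1)]).round(1).tolist())
u,v=w2px(p,[b(.079)])[0].astype(int);g=im[:,:,1]
print("cols from",u-38)
for r in range(v-22,v+24):print(r,"".join(" .:-=+*#%@"[min(9,int(k)*10//200)] for k in g[r,u-38:u+38]))
E
```

```text
[0.0002 0.0001 0.0003] [ 0.5245 -0.1476  0.0853] [[-0.1625, 0.9867, 0.0024], [0.9867, 0.1625, -0.0012], [-0.0016, 0.0021, -1.0]]
bar at roll centre [0.4618 0.2335 0.1147] dist -0.3863 yaw 99.35 f [-0.41  0.6  -2.81] 118.12852263450623
tip,flange [[388.7 194.7]
 [349.5 202.4]]
A top rim px [[359.6 199.6]] 185.9 216.8
bore top rim px [[356.5 200.9]] 196.7 206.2
C top rim px [[381.  195.3]] 181.9 212.6
cheek 0.043 [[351.0, 213.5], [346.4, 193.3]]
cheek 0.038 [[352.8, 213.1], [348.2, 192.9]]
cheek -0.038 [[379.7, 207.7], [374.9, 187.7]]
cheek -0.043 [[381.4, 207.3], [376.6, 187.3]]
cols from 329
176 **##*:.:::::::::-===+=======++++++++++++++++==========------=*#####%%%######
177 ****=..:::::::::=++========+++++++++++++++++++===========----=+*#####%#%####
178 ***+:.:::::::::-========+==+*+++++++++++++++++++==========-----==*####*#%###
179 ***+..:::::::::=++========+**+*+++++++++++++++++=+===========-----+*++=+*###
180 *##-::::::::::-====+=====++*+**++++++++++++++++++++++=========-=-----:::=+*#
181 ##*-.:::::::::-=+========+**++***+++++++++++++++++++++=+=======-==-=-:::--=+
182 %%+:.::::::
[... 2524 characters left out ...]
============-:::::--------------:::::::::==+======*#
214 :+****++++++=+++==+============-=-==-=-::::---:--------:::::::::-=+++=+==+*#
215 -*****+++*++--++++++============-=-=-===-::-:-:::----:::::::::::-=+=====++##
216 +**+**+****=-----==============-------=-==--::::---:-:::::::::::===+=+===+##
217 ****+***+**--:------==========-=--===---=--=--:-::-:::::-.::::::==+====++*##
218 **********=-:---------=-=========-------=-====--:::::::::::::::-=+===+==+*##
219 ********+*-------------===========---=--========-::::::::::::::-++====+=+*##
220 *********=------------===============-----=-=-====--:::::::::::====+====+###
221 ==*******-::::::::--:--==-============-==-==-=======-::::::::::=+++=++=+*###
```

```bash
python3 - <<'E'
from m import *
s=observe();R=s["orientation"];t=s["position"];p=camera_params("side");im=read_camera("side")
b=lambda d:t-R[:,0]*d+[0,0,.03]
x=np.array([.9866,.163,0]);y=np.array([-.163,.9866,0]);c=np.array([.5374,-.2245,0])
print("tip,flange",w2px(p,[b(.137),b(.029)]).round(1).tolist())
print("-y cheek: slot walls z.062,.076; lip .091; outer edges", [w2px(p,[c-.043*y+a*x+[0,0,z]]).round(1)[0].tolist() for a,z in((-.008,.062),(.008,.062),(-.008,.076),(.008,.076),(-.018,.091),(.018,.091),(-.028,.076),(.028,.076),(-.028,.006),(.028,.006))])
for d in(.0285,-.0285):
    q=roll(b(.075)-[0,0,.007],np.radians(9.4))[0 if d>0 else 2];k=w2px(p,q);print("roll",d,k.min(0).round(1),k.max(0).round(1))
u,v=w2px(p,[b(.137)])[0].astype(int);g=im[:,:,1]
print("cols from",u-40)
for r in range(v-24,v+36):print(r,"".join(" .:-=+*#%@"[min(9,int((int(k)/190)**.6*10))] for k in g[r,u-40:u+40]))
E
```

```text
tip,flange [[273.1, 309.9], [259.7, 268.2]]
-y cheek: slot walls z.062,.076; lip .091; outer edges [[267.0, 318.2], [274.2, 316.5], [267.0, 314.6], [274.4, 312.9], [262.5, 311.7], [279.1, 307.9], [257.8, 316.7], [283.4, 310.8], [257.9, 333.9], [282.3, 328.1]]
roll 0.0285 [242.8 263.8] [280.2 288.5]
roll -0.0285 [249.  285.6] [288.  310.1]
cols from 233
285 @@@@@@@@@@@%@@@@@@@@@@@@@@@@@@@@@@@@@@@@@@%%%%%%####%@@@@@@@@@@@@@@@@@@@@@@%#++=
286 @@@@@@@@@@@%@@@@@@@@@@@@@@@@@@@@@@@@@%%%%%%%%%%%%####@@@@@@@@@@@@@@@@@@@@@@@%*+=
287 @@@@@@@@@@@%%@@@@@@@@@@@@@@@@@@@@@%%%%%%%%%%%%%%%%%##%@@@@@@@@@@@@@@%@@@@@@@%#++
288 @@@@@@@@@@@@%@@@@@@@@@@@@@@@@@@%%%%%%%%%%%%%%%%%%%%%#%@@@@@@@@@@@@@@%@@@@@@@@%*+
289 @@@@@@@@@@@@@@@@@@@@@@@@@@@@@%%%%%%%%%%%%%%%%%%%%%%%%%@@@@@@@@@@@@@@@@@@@@@@@%#+
290 @@@@@@@@@@@%%%@@@@@@@@@@@@@%%%%%%%%%%%%%%%%%%%%%%%%%%%@@@@@@@@@@@@@@@@@@@@@@@%#+
291 @@@@@%@@%%%##%@@@@@@@@@@@%%%%%%%%%%%%%%%%%%%%%%%%%%%%%%@@@@@@@@@@@@@@@@@@%@@@%%*
292 @@@%%%###**++#@@@@@@@@@%%%%%%%%%%%%%%%%%%%%%%%%%%%%%%%%@@@@@@@@@@@@@%%%%%%%%%%%#
293 @%%#**++++==+#%@@@@@@@%%%%%%%%%%%##########%%%%%%%%%%%%@@@@@@
[... 3654 characters left out ...]
====+*##############
337 ####%@@@@@@@@#+=====+=======+++===============================-==*##############
338 ####%@@@@@@@@#+==================================================*##############
339 ####%@@@@@@@@%*+====+========================================+++**##############
340 ####%@@@@@@@@%*+=========================================+++****################
341 ####%@@@@@@@@@#+==+==+=+=+===========================+++***#####################
342 ####%@@@@@@@@@%*+====++==+=+====================+++++**#########################
343 ####@@@@@@@@@@%*+====+++++++================++++***#####%%######################
344 ###%@@@@@@@@@@%#+====++=+++=+=====+======+++***#%%%%%%%%%%%#######%%%%%#####%###
```

```bash
python3 - <<'E'
import cv2
g=cv2.resize(cv2.imread("pics/side0.png"),(512,384),interpolation=cv2.INTER_AREA)[:,:,1]
print("from 240")
for r in range(274,340):print(r,"".join(" .:-=+*#%@"[min(9,int((int(k)/120)**.7*10))] for k in g[r,240:300]))
E
```

```text
from 240
274 @@@@@@@@@@@@@@@@@@@@@@@@@@@@@@@@@@@@@@@@@@@@@@@%%%%%%%@@@@@@
275 @@@@@%@@@@@@@@@@@@@@@@@@@@@@@@@@@@@@@@@@@@@@@@@@%%%%%%%%@@@@
276 @@@@@%@@@@%@@@@@@@@@@@@@@@@%##@@@@@@@@@@@@@@@@@@%%%%%%%%%%%@
277 @@@@@%%@%%%%@@@@@@@@@@@@@@%*+*%@@@@@@@@@@@@@@@@@@%%%%%%%%%%%
278 @@@@@%%%%%%%%%@@@@@@@@@@@%#+=*%@@@@@@@@@@@@@@@@@@%%%%%%%%%%%
279 @@@@@@@%@%%%##%@@@@@@@@@@#+=+*###@@@@@@@@@@@@@@@@%%%%%%%%%%%
280 @@@@@@@%%%%#**#%@@@@@@@@%+===+++*%@@@@@@@@@@@@@@@@%%%%%%%%%%
281 @@@@@@@%%%%#*++*%@@@@@@@#+======*%@@@@@@@@@@@@@@@@@%%%%%%%%%
282 @@@@@@%%%%%#*+=+*%@@@@@@#+======*%@@@@@@@@@@@@@@@@@%%%%%%%%%
283 @@%%%%%%%%##*+==+#%@@@@%*+======*%@@@%%@@@@@@@@@@@@%%%%%%%%%
284 @@@@@@%%##**++==+*%@@@%#*=======+####*#%@@@@@@@@@@@%%%%%%%%%
285 @@@@@@@%#*++++===*#####*+========++++++#@@@@@@@@@@@%%%%%%%%%
286 @@@@@@@@#+=======+++++++===============*%@@@@@@@@@@@%%%%%%%%
287 @@@@@@@@%*=============================+#@@@@@@@@@@@%%%%%%%%
288 @@@@@@@@@*=============================+*@@@@@@@@@@@@%%%%%%%
289 @@@@@@@@@*==============================*%@@@@@@@@@@@%%%%%%%
290 @@@@@@@@%*==============================+#@@@@@
[... 2498 characters left out ...]
++++++++====================+***+========++++#@@@@
330 @@@@@#++++++++++++===================+*##*+===========+#@@@@
331 @@@@@#*+++++++++++===================+*##*+============*@@@@
332 @@@@@%*+++++++++++===+++==============+**+=============+#@@@
333 @@@@@@*++++++++++++=+*#*+==============++==============+*@@@
334 @@@@@@#+++++++++++++*%@%*+==============================*%@@
335 @@@@@@#*+++++++++++*#@@@#+==============================+#@@
336 @@@@@@%*++++++++++++*#%%*++++============================*%@
337 @@@@@@@*+++++++++++++***++++++++=========================+%@
338 @@@@@@@#*+++++++++++++++++++++++++====================+++*#@
339 @@@@@@@#*+++++++++++++++++++++++++++++++==========++++***#%@
```

drive_tool(motion=[[[0,0,0.8,0,0,0,0.5],[0,0,1.6,0,0,0,0.5],[0,0,2.4,0,0,0,0.5],[0,0,2.9,0,0,0,0.5],[0,0,2.9,0,0,0,0.5]]])

```text
time: 19.12
position: [0.5236, -0.1475, 0.0546]
orientation: [[-0.162, 0.987, -0.001], [0.987, 0.162, 0.0], [0.001, -0.001, -1.0]]
force: [-0.3, 0.4, -2.8]
finger_gap: 0.154
gripper_force: 118.1
```

```bash
python3 st.py
```

```text
[0.0001 0.     0.0001] [ 0.5239 -0.1476  0.0551] [[-0.1623, 0.9867, 0.0004], [0.9867, 0.1623, -0.0002], [-0.0003, 0.0004, -1.0]]
bar at roll centre [0.4612 0.2335 0.085 ] dist -0.3862 yaw 99.34 f [-0.38  1.73 -3.49] 118.12094449996948
```

drive_tool(motion=[[[0,0.05,0.5,0,0,0,0.5],[0,0.05,1.0,0,0,0,0.5],[0,0.05,1.4,0,0,0,0.5],[0,0.05,1.5,0,0,0,0.5],[0,0.05,1.5,0,0,0,0.5]]])

```text
time: 19.9
position: [0.5243, -0.1475, 0.04]
orientation: [[-0.162, 0.987, -0.0], [0.987, 0.162, 0.0], [0.0, -0.0, -1.0]]
force: [-0.4, 0.5, -2.3]
finger_gap: 0.153
gripper_force: 118.1
```

```bash
python3 st.py
```

```text
[0. 0. 0.] [ 0.5244 -0.1475  0.0401] [[-0.1623, 0.9867, 0.0003], [0.9867, 0.1623, -0.0002], [-0.0002, 0.0003, -1.0]]
bar at roll centre [0.4617 0.2335 0.07  ] dist -0.3862 yaw 99.34 f [ 0.39 -0.31 -2.84] 118.10848832130432
```

In the slots, 2 mm above the floors. Lower until the floors carry it.

drive_tool(motion=[[[0,0,0.1,0,0,0,0.5],[0,0,0.2,0,0,0,0.5],[0,0,0.25,0,0,0,0.5],[0,0,0.25,0,0,0,0.5]]])

```text
time: 20.55
position: [0.5244, -0.1475, 0.0383]
orientation: [[-0.162, 0.987, 0.001], [0.987, 0.162, -0.0], [-0.0, 0.0, -1.0]]
force: [-2.9, 2.3, 6.1]
finger_gap: 0.155
gripper_force: 119.5
```

```bash
python3 st.py
```

```text
[0. 0. 0.] [ 0.5244 -0.1475  0.0383] [[-0.1624, 0.9867, 0.0006], [0.9867, 0.1624, -0.0003], [-0.0004, 0.0005, -1.0]]
bar at roll centre [0.4618 0.2335 0.0682] dist -0.3861 yaw 99.34 f [-2.15  1.96  6.52] 119.48688268661499
```

drive_tool(motion=[[[0,0,0.2,0,0,0,1.5],[0,0,0.2,0,0,0,2.2],[0,0,0.2,0,0,0,4],[0,0,0.2,0,0,0,5],[0,0,0.2,0,0,0,5]]], squeeze=20)

```text
time: 21.32
position: [0.5243, -0.1476, 0.0354]
orientation: [[-0.162, 0.987, -0.0], [0.987, 0.162, -0.0], [-0.0, -0.0, -1.0]]
force: [1.3, -0.9, -0.4]
finger_gap: 0.589
gripper_force: 0.0
```

drive_tool(motion=[[[0,0,-1,0,0,0,5],[0,0,-3,0,0,0,5],[0,0,-6,0,0,0,5],[0,0,-10,0,0,0,5],[4,0,-14,0,0,0,5]]])

```text
time: 21.95
position: [0.5179, -0.109, 0.1773]
orientation: [[-0.159, 0.987, 0.001], [0.987, 0.159, -0.001], [-0.001, 0.001, -1.0]]
force: [0.6, 0.8, 0.1]
finger_gap: 0.585
gripper_force: 0.0
```

drive_tool(motion=[[[5,0,-2,0,0,0,5],[10,0,-4,0,0,0,5],[14,0,-4,0,0,0,5],[14,0,-4,0,0,0,5]]])

```text
time: 22.45
position: [0.4947, 0.0321, 0.2166]
orientation: [[-0.166, 0.986, 0.001], [0.986, 0.166, -0.0], [-0.0, 0.001, -1.0]]
force: [1.0, -0.1, -0.1]
finger_gap: 0.584
gripper_force: 0.0
```

```bash
python3 - <<'E'
from m import *
import time
for n in("side","top"):
    p=camera_params(n);im=read_camera(n);g=im[:,:,1]
    y=np.array([-.163,.9866,0]);c=np.array([.5374,-.2245,.068])
    b=lambda d:c-d*y   # d>0 towards tip
    print(n,"tip,flange,gripend",w2px(p,[b(.058),b(-.050),b(-.104)]).round(1).tolist())
    for q in(roll(c+.004*y-[0,0,.007],np.radians(9.4))):k=w2px(p,q);print(k.min(0).round(1),k.max(0).round(1))
    u,v=w2px(p,[c])[0].astype(int);print("cols from",u-38)
    for r in range(v-34,v+30):print(r,"".join(" .:-=+*#%@"[min(9,int((int(k)/170)**.7*10))] for k in g[r,u-38:u+38]))
s=observe();print(s["position"],s["force"],s["time"])
E
```

```text
side tip,flange,gripend [[272.6, 321.9], [259.6, 280.7], [253.8, 262.3]]
[243.3 276.9] [279.5 300.1]
[255.9 285.2] [267.1 292.4]
[249.3 298.4] [286.9 321.5]
cols from 227
264 @@@@@@@@@@@@@@@@@@@@@@@@*-------+%@@@@@@@@@@@@@@@@@@@@@@@@@@@@@@@@@@@@@@@@@@
265 @@@@@@@@@@@@@@@@@@@@@@@@#=------=#@@@@@@@@@@@@@@@@@@@@@@@@@@@@@@@@@@@@@@@@@@
266 @@@@@@@@@@@@@@@@@@@@@@@@#=-------*@@@@@@@@@@@@@@@@@@@@@@@@@@@@@@@@@@@@@@@@@@
267 @@@@@@@@@@@@@@@@@@@@@@@@%+-------+%@@@@@@@@@@@@@@@@@@@@@@@@@@@@@@@@@@@@@@@@@
268 @@@@@@@@@@@@@@@@@@@@@@@@@*=------=#@@@@@@@@@@@@@@@@@@@@@@@@@@@@@@@@@@@@@@@@@
269 @@@@@@@@@@@@@@@@@@@@@@@@@#=------=*@@@@%@@@@@@@@@@@@@@@@@@@@@@@@@@@@@@@@@@@@
270 @@@@@@@@@@@@@@@@@@@@@@@@@%+-------+#%##*#@@@@@@@@@@@@@@@@@@@@@@@@@@@@@@@@@@%
271 @@@@@@@@@@@@@@@@@@@@@@@@@%+-------=++==-+%@@@@@@@@@@@@@@@@@@@@@@@@@@@@@@@@@@
272 @@@@@@@@@@@@@@@@@@@@@@@@@#+------------:+%@@@@@@@@@@@@@@@@@@@@@@@@@@@@@@@@@@
273 @@@@@@@@@@@@@@@@@@@@@@@@#*=-------------+@@@@@@@@@@@@@@@@@@@@@@@@@@@@@@@@@@@
274 @@@@@@@@@@@@@@@@@@@@@@@%+--------------:+%@@@@@@@@@@@@@@@@@@@@@@@@@@@@@@@@@@
275 @@@@@@@@@@@@@@@@@@@@@@@#+---------
[... 8987 characters left out ...]
=======+***%%%%@@@@@@%@%%%@@@@%@@@%@@%@@@%@%@@@%@@%@@@
224 %%%%%%%%%%%+=============*+*#%%@@@@@@@%@%@%@@%@%@@@@@@@@@@@@@@@@@@@@@@@@%@@%
225 %%%%%%%%%%%*========++++****####**#%%%#%#%#%@%%%%%@@%@%@%@@@@@%%@@@@@@%%%@@@
226 %%%%%%%%%%%*==++**+*********####**#############*#*#%#%%%#%%@@@@@@@@@@@@%%@@%
227 %%%%%%%%%%%%##%%%%**********###########*#######*###*#####*#@@@@@@@%%%@@@@%@%
228 %%%%%%%%%%%%%%%#**********#######*#########################%@@@@@@@@@%@%@%@@
229 %%%%%%%%%%%%%%%**********###*####**#######*################%@@@%%%@%@%%@@@%%
230 %%%%%%%%%%%%%%#*******#####################################%@@@%%@@%@%@@@@@%
[0.49514379 0.02992739 0.21595986] [ 0.00411118  0.47995148 -0.02374274] 22.55
```

drive_tool(motion=[[[0,0,0,0,0,0,5],[0,0,0,0,0,0,5],[0,0,0,0,0,0,5],[0,0,0,0,0,0,5],[0,0,0,0,0,0,5]]])

```text
time: 23.18
position: [0.4951, 0.03, 0.2155]
orientation: [[-0.162, 0.987, 0.0], [0.987, 0.162, -0.0], [-0.0, 0.0, -1.0]]
force: [0.4, -0.2, 0.3]
finger_gap: 0.588
gripper_force: 0.0
```

```bash
python3 -c "
from rig import *
print(job_done())"
```

```text
the job is handed in; nothing more can be done
None
```

The label roll hangs on its spindle between the two cheeks with the bar down in both slots, as the last side and top pictures show, and the job was handed in at about 23 s with the gripper clear; the verdict was not shown.

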